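# Swap the modules in the test cradle and latch the clamp bar

## Task

The finned module in the test cradle is finished and the module with the round can, waiting in the holding tray, is next: swap the two, so that each sits upright and flat down in the other's pocket (use the bare rubber mat to set one aside). Once both are in place, swing the cradle's clamp bar over and down until it lies fully home in its forked catch. Leave the other things on the bench where they are.

Things in the scene. Friction and masses are not known exactly. Their poses are not given: they have to be found in the camera images.
- finned: Finished module: black foot plate 60 x 44 x 10 mm (x, y, z) with an aluminium finned heat sink on it, 50 x 34 mm, fins along x, up to z = 44. Origin: centre of the underside; z up. Grip the heat sink across y (34 mm). 0.2 kg. Fits a pocket either way round.
- canned: Next module: the same black foot plate 60 x 44 x 10 mm with a smooth black block 40 x 34 mm (x, y) up to z = 32 and a round aluminium can, 30 dia, on top of that up to z = 44. Origin: centre of the underside; z up. Grip the block across y (34 mm). 0.2 kg. Fits a pocket either way round.
- cradle: Test cradle, fixed: aluminium plate 190 x 90 x 16 mm (from x = -75 to +115), pocket at its origin, steel hinge lugs 68 mm high at x = +92, forked catch at x = -58 (14 long, 32 wide over the fork, 62 high, its seat at 55). Origin on the bench under the pocket's centre.
- cradle_pocket (a point): Cradle's pocket. Pocket 66 x 50 mm (long side along its x), 9 mm deep with a 2 mm bevel at the mouth; the point is the centre of its floor, 7 mm above the bench; z up. Axes as the cradle's. At the start the finned module is in it.
- bar (a joint): Angle of the steel clamp bar about the cradle's hinge (parallel to the cradle's y): 0 = lying level in the catch, pi/2 = straight up, 2.0 = leaning back away from the catch (stop). Starts leaning back a little, its end about 230 mm above the bench (keep gripper and arm clear of it); a stiff hinge: stays where it is left, needs about 2 N at the tab.
- bar_hinge (a point): Hinge axis of the clamp bar, 60 mm above the bench, at x = +92 mm, y = 0 in the cradle's frame. The frame turns with the bar; the bar runs along its -x, 14 mm wide (y), 10 mm thick (z), 175 mm long to the tab's end. Closed, its underside passes 4 mm above a seated module.
- bar_tab (a point): Centre of the black tab at the free end of the clamp bar, 18 x 20 x 12 mm, 166 mm from the hinge axis; axes as bar_hinge.
- tray: Holding tray, fixed: grey plate 130 x 100 x 16 mm with the pocket in its middle and a 30 mm high rib along each short end (x = +-60). Origin on the bench under the pocket's centre.
- tray_pocket (a point): Tray's pocket. Pocket 66 x 50 mm (long side along its x), 9 mm deep with a 2 mm bevel at the mouth; the point is the centre of its floor, 7 mm above the bench; z up. Axes as the tray's. At the start the module with the round can is in it.
- mat: Bare rubber mat, fixed, 110 x 100 x 3 mm, between cradle and tray: room to set one module aside. Origin: centre of the underside, on the bench.
- jar: Bystander: small amber glass jar with white lid, 44 dia x 42 high mm. Origin: centre of the underside.
- spool: Bystander: grey solder spool standing on its flange, 60 dia x 40 high mm. Origin: centre of the underside.
- driver: Bystander: screwdriver lying down, 120 long mm, pointing away from the robot, out at the right side.
- cleaner: Bystander: dark steel tip-cleaner cup, 64 dia x 40 high mm. Origin: centre of the underside.
- meter: Bystander: grey hand multimeter lying flat, 150 x 75 x 36 mm. Origin: centre of the underside.
- board: Bystander: green circuit board lying flat, 90 x 70 x 4 mm. Origin: centre of the underside.
- coil: Bystander: copper coil, 40 dia x 25 high mm. Origin: centre of the underside.
Things that resemble listed ones, but are neither listed nor needed, are in the scene too. What is shaped like the canned but blue is not meant.

How it is judged:
By the outcome, as a careful person would: the job done as asked, in the order asked, and still so for the second after the job is handed in, with the robot touching nothing.
It also fails if it takes over 72 s, if anything falls off the work surface, if the arm or the gripper's body presses on something with over 40 N, if the wrist force passes 120 N, or if a joint passes its speed limit or range.

## Robot

A 6-joint arm with a two-finger parallel gripper is mounted at the origin on the work surface. World frame = base frame: x ahead of the robot, y to its left, z up, the work surface at z = 0. Lengths are in m, angles in rad, forces in N, time in s.
With the tool pointing down it reaches from about 0.275 to 0.975 m from the base axis. Payload 8.4 kg.
Tool frame: the origin (TCP) lies midway between the tips of the shut fingers; the grasp point (between the pads) lies 19 mm behind it (arm.tcp_to_grasp is the distance from the TCP to the grasp point, in m); z points along the fingers, y is the direction in which the jaws open and shut (so a half turn about z gives the same grasp; the last joint's range is limited). The gripper opens to 92 mm and grips with 3 to 60 N. Pads are 20 mm wide; open, the fingers measure 128 mm over their backs; the gripper's body (75 mm by 189 mm) begins 69 mm behind the grasp point.
Start: joints at [1.332, 0.353, 1.633, -0, 1.155, -0.002], TCP at [0.147, 0.608, 0.215] pointing down, gripper open.
Joint ranges: [-2.63, 2.63], [-0.92, 2.1], [0.06, 2.66], [-1.3, 4.44], [0, 2.69], [-3.02, 3.02]. Speed limits (rad/s): [2.22, 2.22, 2.79, 3.14, 3.14, 3.14].

## Interface

Orientations are given as a rotation vector (axis times angle).
In Python, from workcell import arm, capture, get_calibration gives the robot as it stands.
- The arm moves only by the tool step_arm, never from a script. Its argument "targets" is a list of rows, each an object of numbers: "x", "y", "z": the shift along the tool's x, y, z in mm; "wx", "wy", "wz": the turn, a rotation vector about the tool's x, y, z in rad; "hand": the closure, from 0 (fully open) to 1 (shut). A call has 1 to 8 rows; each row shifts and turns the commanded pose from where the row before left it, along the tool's axes as they then stand; what a row does not reach is not made up. A row lasts 1/12 s, in which the tool goes at most 41.7 mm and 7.16 degrees, less where a joint would pass 70% of its speed; a pose out of reach is approached as far as the arm can. A call with a gripper value outside its range is refused whole. The fingers move at their own pace and stop on an object; "grip_force" is the grip in N (left out, the last holds). Time passes only in rows, so rows that do not move let the fingers close. It gives the time, the measured TCP pose, the force and the opening at its end, in the units of the state.
- arm.read_state(): the state, without advancing time (a new reading comes with each control period).
- capture(name): name is "scene" or "top" or "wrist"; returns the picture (480x640x3 uint8, red, green, blue); there is no depth.
- get_calibration(name): a dict with "fovy" (degrees; the focal length in pixels is half the picture's height over the tangent of half this angle, whatever the lens; pixels are square), "cx", "cy" (the principal point, pixels), "dist" ([k1, k2, p1, p2, k3] as OpenCV has them; the pictures are not rectified), "R" (3x3) and "t" (3): a world point X has camera coordinates R X + t. Camera axes: x right, y down, z forward; pixel columns grow to the right and rows downward; lengths in m; the calibration is good to about 2 mm. A picture is of the moment at which its call begins: read the wrist's pose just before it. get_calibration takes no time and is no camera call; for the wrist camera it gives the pose at the moment of the call.
- arm.hand_in(): hands the job in, once; it reports no verdict.
The state is a dict: "time": time; "joints": joint angles; "qd": joint speeds; "joint_efforts": joint torques, N m; "tool_pos": TCP position; "tool_rot": TCP orientation; "force": force on the tool from outside, world axes, zero at the start; "ft_torque": the same for the moment, N m; "grip_width": finger opening in m.
Only numpy, scipy, OpenCV 4.12 (cv2) and the standard library are available. Lean on these libraries where they do the work, as an engineer would, in place of code of your own. Each camera call takes 0.05 s, during which the arm holds its last target. There are 200 camera calls.

## Working session

There is one attempt and no reset: what is moved stays moved. The work goes in short steps, Python scripts to look and compute and a tool call to move; the robot and the scene stay as the last step left them, time stands still between calls to the robot, and variables do not carry over. Pictures are saved under pics/ and viewed, on a budget of 10 in all, crops included, one or two more only if the job needs it, and the job is handed in when it is done.

Besides the shell and the picture viewer there is one more tool, called after "Call:" in YAML: its name, and indented under it one key for each argument. step_arm: Moves the arm, as the interface text tells. Its arguments: {"type":"object","properties":{"targets":{"type":"array"},"grip_force":{"type":"number"}},"required":["targets"]}

```bash
mkdir -p pics; ls
python3 - <<'E'
from workcell import arm,capture,get_calibration
import cv2,json
s=arm.read_state();print({k:s[k] for k in('time','tool_pos','tool_rot','grip_width')})
for n in('scene','top'):
    im=capture(n);cv2.imwrite(f'pics/{n}0.png',im[:,:,::-1]);c=get_calibration(n);print(n,c)
print('wrist',get_calibration('wrist'))
E
```

```text
pics
{'time': 0.0, 'tool_pos': array([0.14651704, 0.60705389, 0.21386823]), 'tool_rot': array([-3.71079286e-01, -3.11943799e+00,  2.22324519e-03]), 'grip_width': 0.09164671771391007}
scene {'fovy': 48.099335619364695, 'cx': 320.1592753090172, 'cy': 233.32409447192137, 'dist': array([-0.01115845,  0.        ,  0.        ,  0.        ,  0.        ]), 'R': array([[-0.62214762,  0.78283795,  0.00985334],
       [ 0.66652873,  0.53623112, -0.51787608],
       [-0.41069672, -0.31562784, -0.8553989 ]]), 't': array([ 0.35665341, -0.32334147,  1.41724452])}
top {'fovy': 51.576725094012616, 'cx': 317.2158104160118, 'cy': 245.58735873278098, 'dist': array([-0.02871455,  0.        ,  0.        ,  0.        ,  0.        ]), 'R': array([[-0.01849465, -0.99972424,  0.01447062],
       [-0.99452273,  0.01690545, -0.10314429],
       [ 0.10287121, -0.01629898, -0.99456114]]), 't': array([-0.01958219,  0.54695782,  1.27042126])}
wrist {'fovy': 58.54748597922579, 'cx': 309.40682315322573, 'cy': 238.05754230656746, 'dist': array([-0.03867166,  0.        ,  0.        ,  0.        ,  0.        ]), 'R': array([[ 0.23476813,  0.9720509 , -0.00098229],
       [ 0.93446744, -0.22541253,  0.27560804],
       [ 0.26768362, -0.06562191, -0.9612696 ]]), 't': array([-0.62363048, -0.03148122,  0.39068712])}
```

View pics/top0.png

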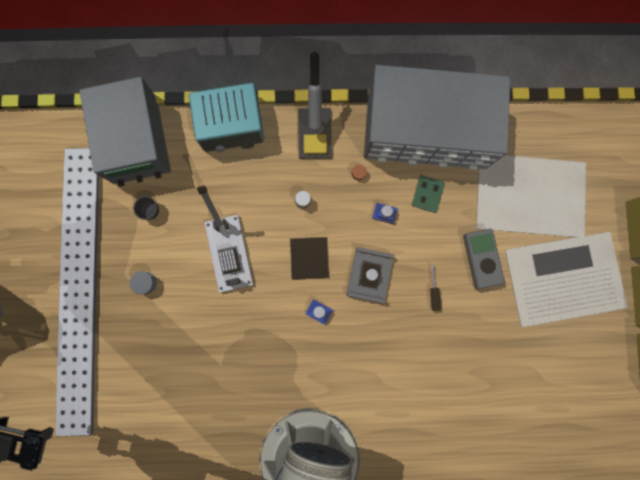

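View pics/scene0.png

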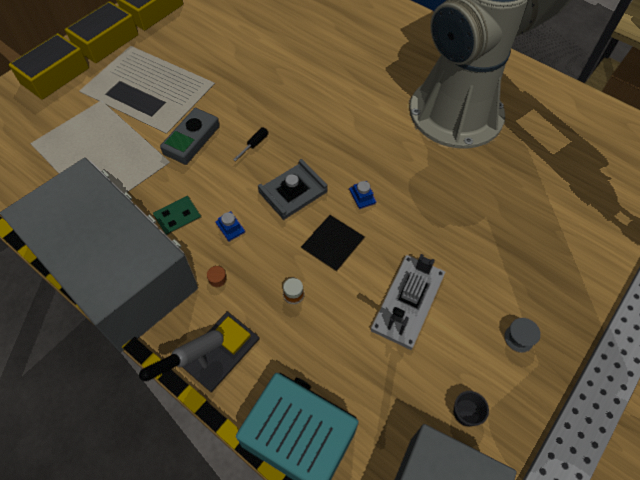

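The candidates for "canned" are the black one in the tray at top(371,275), blue decoys at (385,212) and (320,312), and the white-lid jar at (303,199). I choose the black one in the tray. The finned module is in the cradle at (229,260). The bar leans back from the hinge at (222,228) with its tab at (203,190). The mat is at (310,258).

```bash
cat > h.py <<'E'
import numpy as np,cv2
from scipy.spatial.transform import Rotation as Ro
from workcell import arm,capture,get_calibration
def cast(px,z,c):
    f=240/np.tan(np.radians(c['fovy']/2));K=np.array([[f,0,c['cx']],[0,f,c['cy']],[0,0,1]])
    u=cv2.undistortPoints(np.array(px,float).reshape(-1,1,2),K,c['dist'])[:,0]
    d=np.c_[u,np.ones(len(u))]@c['R'];o=-c['R'].T@c['t']
    return (o+d*((z-o[2])/d[:,2])[:,None])[:,:2]
def proj(X,c):
    f=240/np.tan(np.radians(c['fovy']/2));K=np.array([[f,0,c['cx']],[0,f,c['cy']],[0,0,1]])
    return cv2.projectPoints(np.array(X,float).reshape(-1,3),cv2.Rodrigues(c['R'])[0],c['t'],K,c['dist'])[0][:,0]
def rect(m,z,c,hull=True):
    """min-area rect of mask's largest contour, in world at height z (mm): centre, long, short, long-axis angle"""
    cs,_=cv2.findContours(m.astype(np.uint8),cv2.RETR_EXTERNAL,cv2.CHAIN_APPROX_NONE)
    k=max(cs,key=cv2.contourArea)[:,0]
    w=cast(k,z,c)*1000
    (x,y),(a,b),t=cv2.minAreaRect(w.astype(np.float32))
    if a<b:a,b,t=b,a,t+90
    return np.array([x,y]),a,b,(t+90)%180-90,k
def plan(target,yaw=None,n=None):
    """target mm (TCP); yaw deg of tool y axis (mod 180) ; prints rows in tool axes"""
    s=arm.read_state();R=Ro.from_rotvec(s['tool_rot']);p=s['tool_pos']*1000
    if yaw is None: Rt=R
    else:
        best=[]
        for a in(yaw,yaw+180):
            y=np.array([np.cos(np.radians(a)),np.sin(np.radians(a)),0]);z=np.array([0,0,-1.])
            best.append(Ro.from_matrix(np.c_[np.cross(y,z),y,z]))
        best.sort(key=lambda q:(R.inv()*q).magnitude());Rt=best[0]
    rv=(R.inv()*Rt).as_rotvec();d=np.array(target)-p
    k=n or int(max(np.ceil(np.linalg.norm(d)/38),np.ceil(np.linalg.norm(rv)/.115),1))
    print('t',s['time'],'pos',p.round(1),'F',np.round(s['force'],1),'w',round(s['grip_width']*1000,1),'J6',round(s['joints'][5],2),'yaw',np.degrees(np.arctan2(*R.as_matrix()[[1,0],1])).round(1))
    print(k,'rows; turn',(rv/k).round(4))
    for i in range(k):
        Ri=R*Ro.from_rotvec(rv*i/k);print((Ri.inv().apply(d/k)).round(1))
E
python3 - <<'E'
from h import *
c=get_calibration('top');im=cv2.imread('pics/top0.png')
print('cam wrist',-get_calibration('wrist')['R'].T@get_calibration('wrist')['t'])
for n,p,z in[('fin',(229,260),.05),('can',(372,274.5),.051),('mat',(310,258),.003),('tab',(203,190),.22),('jar',(303,199),.04)]:print(n,cast([p],z,c)*1000)
hsv=cv2.cvtColor(im,cv2.COLOR_BGR2HSV)
def roi(m,x0,y0,x1,y1):
    o=np.zeros_like(m,np.uint8);o[y0:y1,x0:x1]=m[y0:y1,x0:x1];return o
lowsat=(hsv[...,1]<60)
m=roi(lowsat&(hsv[...,2]>110),195,205,262,300);print('cradle',rect(m,.016,c)[:4])
m=roi(lowsat&(hsv[...,2]>45),340,240,402,310);print('tray',rect(m,.016,c)[:4])
m=roi(hsv[...,2]<50,285,230,335,285);print('mat',rect(m,.003,c)[:4])
from h import plan
E
```

```text
cam wrist [0.0712462  0.62474194 0.38361954]
fin [[511.05330903 197.50982438]]
can [[ 467.43617561 -167.72565863]]
mat [[516.30463668  -9.90410188]]
tab [[656.79130168 228.48950688]]
jar [[668.4879001    5.83045137]]
cradle (array([532.20440674, 205.00213623]), 193.17202758789062, 93.64036560058594, 11.792722702026367)
tray (array([ 468.57733154, -166.39358521]), 131.37271118164062, 101.28511810302734, -13.207115173339844)Traceback (most recent call last):
  File "<stdin>", line 11, in <module>
  File "h.py", line 15, in rect
    k=max(cs,key=cv2.contourArea)[:,0]
      ~~~^^^^^^^^^^^^^^^^^^^^^^^^
ValueError: max() iterable argument is empty
```

```bash
python3 -c "
from h import *
plan((500,198,200),101.8)"
```

```text
t 0.1 pos [146.5 607.2 213.9] F [-0.   0.3  0.2] w 91.9 J6 -0.0 yaw 76.4
15 rows; turn [-0.0001 -0.     -0.0295]
[-29.3 -21.    1. ]
[-28.7 -21.8   1. ]
[-28.  -22.7   1. ]
[-27.3 -23.5   1. ]
[-26.6 -24.3   0.9]
[-25.9 -25.1   0.9]
[-25.2 -25.8   0.9]
[-24.4 -26.6   0.9]
[-23.6 -27.3   0.9]
[-22.8 -27.9   0.9]
[-21.9 -28.6   0.9]
[-21.1 -29.2   0.9]
[-20.2 -29.8   0.9]
[-19.3 -30.4   0.9]
[-18.4 -31.    0.9]
```

Call:
step_arm:
  targets:
    - {"x": -29, "y": -21, "z": 1, "wz": -0.0295}
    - {"x": -29, "y": -22, "z": 1, "wz": -0.0295}
    - {"x": -28, "y": -23, "z": 1, "wz": -0.0295}
    - {"x": -27, "y": -23.5, "z": 1, "wz": -0.0295}
    - {"x": -26.5, "y": -24, "z": 1, "wz": -0.0295}
    - {"x": -26, "y": -25, "z": 1, "wz": -0.0295}
    - {"x": -25, "y": -26, "z": 1, "wz": -0.0295}
    - {"x": -24.5, "y": -26.5, "z": 1, "wz": -0.0295}

```text
schema error: expected keys x, y, z, wx, wy, wz, hand
```

Call:
step_arm:
  targets:
    - {"x": -23.5, "y": -27, "z": 1, "wz": -0.0295}
    - {"x": -23, "y": -28, "z": 1, "wz": -0.0295}
    - {"x": -22, "y": -28.5, "z": 1, "wz": -0.0295}
    - {"x": -21, "y": -29, "z": 1, "wz": -0.0295}
    - {"x": -20, "y": -30, "z": 1, "wz": -0.0295}
    - {"x": -19, "y": -30.5, "z": 1, "wz": -0.0295}
    - {"x": -18, "y": -31, "z": 1, "wz": -0.0295}
    - {"x": 0}

```text
schema error: expected keys x, y, z, wx, wy, wz, hand
```

Run:
```python
from h import *
import pickle
s=arm.read_state();c=get_calibration('wrist');im=capture('wrist')
cv2.imwrite('pics/w1.png',im[:,:,::-1]);pickle.dump(c,open('w1.pkl','wb'))
print(s['time'],s['tool_pos'],s['qd'].round(3))
```

```text
0.1 [0.14651662 0.6071611  0.21394278] [-0.    -0.002  0.     0.002  0.002  0.   ]
```

View pics/w1.png

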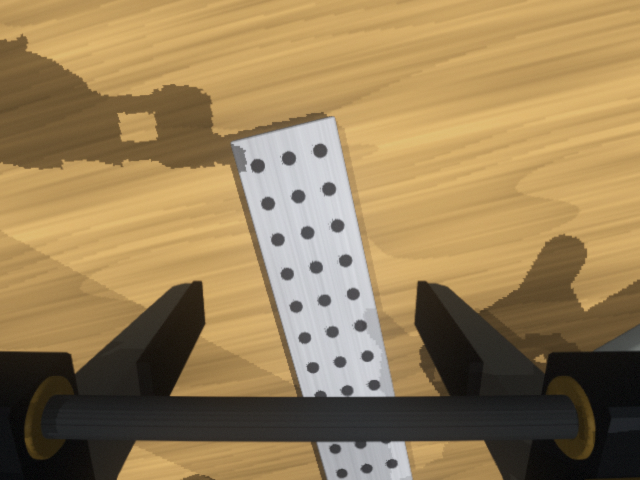

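The move was refused because every key is required, so the picture only shows the start position with a perforated plate below. I'll have the planner print full rows.

Add to h.py:
```python
def plan(target,yaw=None,n=None,hand=0,_p=None):
    s=arm.read_state();R=Ro.from_rotvec(s['tool_rot']);p=s['tool_pos']*1000
    Rt=R
    if yaw is not None:
        b=[]
        for a in(yaw,yaw+180):
            y=np.array([np.cos(np.radians(a)),np.sin(np.radians(a)),0]);z=np.array([0,0,-1.])
            b.append(Ro.from_matrix(np.c_[np.cross(y,z),y,z]))
        Rt=min(b,key=lambda q:(R.inv()*q).magnitude())
    rv=(R.inv()*Rt).as_rotvec();d=np.array(target)-p
    k=n or int(max(np.ceil(np.linalg.norm(d)/39),np.ceil(np.linalg.norm(rv)/.12),1))
    print('t',round(s['time'],2),'pos',p.round(1),'F',np.round(s['force'],1),'w',round(s['grip_width']*1000,1),'J6',round(s['joints'][5],2),'yaw',np.degrees(np.arctan2(*R.as_matrix()[[1,0],1])).round(1))
    print(k,'rows; turn/row',(rv/k).round(4),'total',rv.round(3))
    for i in range(k):
        print((R*Ro.from_rotvec(rv*i/k)).inv().apply(d/k).round(1))
```

```text
(no output)
```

Call:
step_arm:
  targets:
    - {"x": -29, "y": -21, "z": 1, "wx": 0, "wy": 0, "wz": -0.0295, "hand": 0}
    - {"x": -29, "y": -22, "z": 1, "wx": 0, "wy": 0, "wz": -0.0295, "hand": 0}
    - {"x": -28, "y": -23, "z": 1, "wx": 0, "wy": 0, "wz": -0.0295, "hand": 0}
    - {"x": -27, "y": -23.5, "z": 1, "wx": 0, "wy": 0, "wz": -0.0295, "hand": 0}
    - {"x": -26.5, "y": -24, "z": 1, "wx": 0, "wy": 0, "wz": -0.0295, "hand": 0}
    - {"x": -26, "y": -25, "z": 1, "wx": 0, "wy": 0, "wz": -0.0295, "hand": 0}
    - {"x": -25, "y": -26, "z": 1, "wx": 0, "wy": 0, "wz": -0.0295, "hand": 0}
    - {"x": -24.5, "y": -26.5, "z": 1, "wx": 0, "wy": 0, "wz": -0.0295, "hand": 0}

```text
time: 0.82
tool_pos: [0.3354, 0.3876, 0.2065]
tool_rot: [0.002, -3.142, 0.0]
force: [0.4, 0.5, -0.1]
grip_width: 0.0921
```

Call:
step_arm:
  targets:
    - {"x": -23.5, "y": -27, "z": 1, "wx": 0, "wy": 0, "wz": -0.0295, "hand": 0}
    - {"x": -23, "y": -28, "z": 1, "wx": 0, "wy": 0, "wz": -0.0295, "hand": 0}
    - {"x": -22, "y": -28.5, "z": 1, "wx": 0, "wy": 0, "wz": -0.0295, "hand": 0}
    - {"x": -21, "y": -29, "z": 1, "wx": 0, "wy": 0, "wz": -0.0295, "hand": 0}
    - {"x": -20, "y": -30, "z": 1, "wx": 0, "wy": 0, "wz": -0.0295, "hand": 0}
    - {"x": -19, "y": -30.5, "z": 1, "wx": 0, "wy": 0, "wz": -0.0295, "hand": 0}
    - {"x": -18, "y": -31, "z": 1, "wx": 0, "wy": 0, "wz": -0.0295, "hand": 0}
    - {"x": 0, "y": 0, "z": 0, "wx": 0, "wy": 0, "wz": 0, "hand": 0}

```text
time: 1.48
tool_pos: [0.502, 0.1943, 0.1994]
tool_rot: [-0.32, 3.124, -0.002]
force: [-1.2, -0.1, -0.4]
grip_width: 0.0921
```

```bash
cat > snap.py <<'E'
import sys,pickle
from h import *
n=sys.argv[1];cam=sys.argv[2] if len(sys.argv)>2 else 'wrist'
s=arm.read_state();c=get_calibration(cam);im=capture(cam)
cv2.imwrite(f'pics/{n}.png',im[:,:,::-1]);pickle.dump(c,open(n+'.pkl','wb'))
print(round(s['time'],2),s['tool_pos'].round(4),s['force'].round(1),s['qd'].round(3),'w',s['grip_width'].round(4))
E
python3 snap.py w2
```

```text
Traceback (most recent call last):
  File "snap.py", line 6, in <module>
    print(round(s['time'],2),s['tool_pos'].round(4),s['force'].round(1),s['qd'].round(3),'w',s['grip_width'].round(4))
                                                                                             ^^^^^^^^^^^^^^^^^^^^^
AttributeError: 'float' object has no attribute 'round'
```

View pics/w2.png

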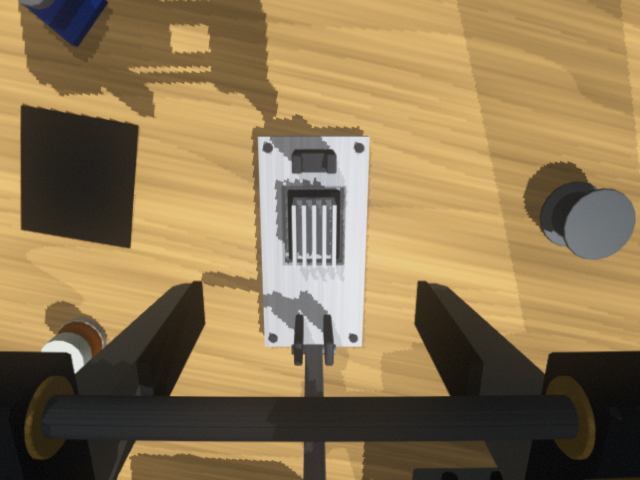

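The wrist view shows the cradle plate corners at about (258,137), (370,136), (363,346), (265,346). The finned heat sink is at (316,234), the catch at (314,160) at the top, and the hinge lugs at (313,340) with the bar running down from them. The mat is at (80,175), and nothing is in the way.

```bash
sed -i "s/,s\['grip_width'\].round(4)/,round(s['grip_width'],4)/" snap.py
python3 - <<'E'
from h import *
import pickle
c=pickle.load(open('w2.pkl','rb'));im=cv2.imread('pics/w2.png');hsv=cv2.cvtColor(im,cv2.COLOR_BGR2HSV)
w=cast([(258,137),(370,136),(363,346),(265,346)],.016,c)*1000;print(w)
m=((hsv[...,1]<50)&(hsv[...,2]>140)).astype(np.uint8);m[:120]=0;m[360:]=0;m[:,:240]=0;m[:,385:]=0
ce,a,b,t,k=rect(m,.016,c);print(ce,a,b,t)
d=np.array([np.cos(np.radians(t)),np.sin(np.radians(t))]);print('pocket',ce-20*d)
# mat
m=(hsv[...,2]<60).astype(np.uint8);m[:90]=0;m[260:]=0;m[:,:10]=0;m[:,150:]=0
print('mat',rect(m,.003,c)[:4])
# projected check: heat sink top corners for module at pocket
p=ce-20*d;n=np.array([-d[1],d[0]])
for z,hx,hy in((.051,25,17),(.017,30,22)):
  print(z,proj([np.r_[(p+i*hx*d+j*hy*n)/1000,z] for i in(-1,1) for j in(-1,1)],c).round(0).tolist())
m=((hsv[...,1]<60)&(hsv[...,2]>150)).astype(np.uint8)[195:275,284:348]
cv2.imwrite('pics/c2.png',cv2.resize(im[120:360,220:400],None,fx=3,fy=2.5*1,interpolation=cv2.INTER_CUBIC) if 0 else cv2.resize(im[170:290,260:380],None,fx=5,fy=5,interpolation=cv2.INTER_CUBIC))
E
```

```text
[[451.02119105 140.36249307]
 [431.94568973 228.51485053]
 [617.56943343 267.92432683]
 [636.05959222 178.85844701]]
[534.11779785 203.04904175] 189.78138732910156 90.29557037353516 11.729519844055176
pocket [514.53543383 198.98320611]
mat (array([517.67687988,  -9.36803436]), 108.14978790283203, 98.52671813964844, 1.5745296478271484)
0.051 [[291.0, 206.0], [336.0, 206.0], [292.0, 268.0], [335.0, 268.0]]
0.017 [[287.0, 191.0], [340.0, 191.0], [288.0, 260.0], [338.0, 260.0]]
```

View pics/c2.png

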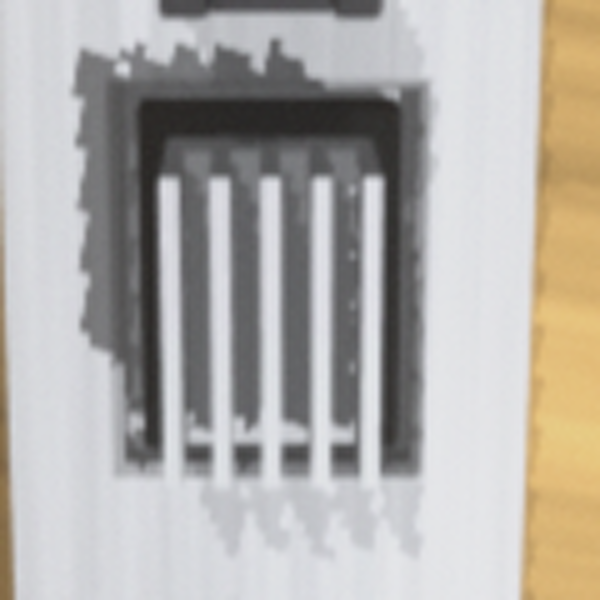

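The heat sink projects within 1 px of where it is seen, so the pocket pose holds. Next is the descent.

```bash
python3 -c "
from h import *
plan((514.5,199.2,60),101.7)"
```

```text
t 1.53 pos [500.3 196.2 199.3] F [0.2 0.1 0. ] w 91.8 J6 -1.4 yaw 101.6
4 rows; turn/row [-0.0001 -0.     -0.0006] total [-0.    -0.    -0.002]
[-3.6  0.  34.8]
[-3.6  0.  34.8]
[-3.6  0.  34.8]
[-3.6  0.  34.8]
```

Call:
step_arm:
  targets:
    - {"x": -3.6, "y": 0, "z": 35, "wx": 0, "wy": 0, "wz": 0, "hand": 0}
    - {"x": -3.6, "y": 0, "z": 35, "wx": 0, "wy": 0, "wz": 0, "hand": 0}
    - {"x": -3.6, "y": 0, "z": 35, "wx": 0, "wy": 0, "wz": 0, "hand": 0}
    - {"x": -3.6, "y": 0, "z": 34, "wx": 0, "wy": 0, "wz": 0, "hand": 0}
    - {"x": 0, "y": 0, "z": 20, "wx": 0, "wy": 0, "wz": 0, "hand": 0}
    - {"x": 0, "y": 0, "z": 12, "wx": 0, "wy": 0, "wz": 0, "hand": 0}
    - {"x": 0, "y": 0, "z": 8, "wx": 0, "wy": 0, "wz": 0, "hand": 0}
    - {"x": 0, "y": 0, "z": 0, "wx": 0, "wy": 0, "wz": 0, "hand": 0}

```text
time: 2.2
tool_pos: [0.5119, 0.2017, 0.0196]
tool_rot: [0.323, -3.123, 0.001]
force: [-0.1, -0.8, -0.1]
grip_width: 0.0921
```

Call:
step_arm:
  targets:
    - {"x": 0, "y": 0, "z": 0, "wx": 0, "wy": 0, "wz": 0, "hand": 1}
    - {"x": 0, "y": 0, "z": 0, "wx": 0, "wy": 0, "wz": 0, "hand": 1}
    - {"x": 0, "y": 0, "z": 0, "wx": 0, "wy": 0, "wz": 0, "hand": 1}
    - {"x": 0, "y": 0, "z": 0, "wx": 0, "wy": 0, "wz": 0, "hand": 1}
    - {"x": 0, "y": 0, "z": 0, "wx": 0, "wy": 0, "wz": 0, "hand": 1}
    - {"x": 0, "y": 0, "z": 0, "wx": 0, "wy": 0, "wz": 0, "hand": 1}
  grip_force: 20

```text
time: 2.7
tool_pos: [0.5132, 0.2014, 0.0211]
tool_rot: [-0.322, 3.124, 0.0]
force: [-0.2, 0.2, -0.3]
grip_width: 0.0541
```

```bash
python3 -c "
from h import *
plan((514.5,199.2,100),101.7)"
```

```text
t 2.7 pos [513.2 201.4  21.1] F [-0.2  0.2 -0.3] w 54.1 J6 -1.41 yaw 101.8
3 rows; turn/row [0.     0.0003 0.0005] total [0.    0.001 0.001]
[ -0.3  -0.8 -26.3]
[ -0.3  -0.8 -26.3]
[ -0.3  -0.8 -26.3]
```

Call:
step_arm:
  targets:
    - {"x": 0, "y": 0, "z": 0, "wx": 0, "wy": 0, "wz": 0, "hand": 1}
    - {"x": 0, "y": 0, "z": 0, "wx": 0, "wy": 0, "wz": 0, "hand": 1}
    - {"x": 0, "y": 0, "z": 0, "wx": 0, "wy": 0, "wz": 0, "hand": 1}
    - {"x": 0, "y": 0, "z": 0, "wx": 0, "wy": 0, "wz": 0, "hand": 1}
    - {"x": 0, "y": 0, "z": 0, "wx": 0, "wy": 0, "wz": 0, "hand": 1}
    - {"x": 0, "y": 0, "z": 0, "wx": 0, "wy": 0, "wz": 0, "hand": 1}

```text
time: 3.2
tool_pos: [0.5129, 0.2012, 0.0206]
tool_rot: [0.323, -3.125, 0.0]
force: [1.1, -0.9, 2.6]
grip_width: 0.034
```

```bash
python3 -c "
from h import *
for i in range(1):
  s=arm.read_state();print(s['force'],s['grip_width'])
plan((516,-5,110),90)"
```

```text
[ 1.13381722 -0.93273165  2.62418052] 0.034025588239769436
t 3.2 pos [512.9 201.2  20.6] F [ 1.1 -0.9  2.6] w 34.0 J6 -1.41 yaw 101.8
6 rows; turn/row [-0.     -0.      0.0343] total [-0.    -0.     0.206]
[  6.5 -33.7 -14.9]
[  5.4 -33.9 -14.9]
[  4.2 -34.1 -14.9]
[  3.  -34.2 -14.9]
[  1.8 -34.3 -14.9]
[  0.7 -34.4 -14.9]
```

Call:
step_arm:
  targets:
    - {"x": 0, "y": 0, "z": -10, "wx": 0, "wy": 0, "wz": 0, "hand": 1}
    - {"x": 0, "y": 0, "z": -30, "wx": 0, "wy": 0, "wz": 0, "hand": 1}
    - {"x": 0, "y": -10, "z": -20, "wx": 0, "wy": 0, "wz": 0.03, "hand": 1}
    - {"x": 5, "y": -38, "z": 0, "wx": 0, "wy": 0, "wz": 0.04, "hand": 1}
    - {"x": 4, "y": -38, "z": 0, "wx": 0, "wy": 0, "wz": 0.04, "hand": 1}
    - {"x": 3, "y": -38, "z": 0, "wx": 0, "wy": 0, "wz": 0.05, "hand": 1}
    - {"x": 1, "y": -38, "z": 0, "wx": 0, "wy": 0, "wz": 0.046, "hand": 1}
    - {"x": 0, "y": -38, "z": 0, "wx": 0, "wy": 0, "wz": 0, "hand": 1}

```text
time: 3.87
tool_pos: [0.519, -0.0005, 0.0812]
tool_rot: [0.004, 3.141, 0.0]
force: [1.6, 0.4, -2.9]
grip_width: 0.034
```

```bash
python3 -c "
from h import *
plan((516,-8,40),90)"
```

```text
t 3.87 pos [ 5.19e+02 -5.00e-01  8.12e+01] F [ 1.6  0.4 -2.9] w 34.0 J6 -1.57 yaw 89.8
2 rows; turn/row [ 0.0001  0.0002 -0.0014] total [ 0.     0.    -0.003]
[ 1.5 -3.7 20.6]
[ 1.5 -3.7 20.6]
```

Call:
step_arm:
  targets:
    - {"x": 1, "y": -1, "z": 20, "wx": 0, "wy": 0, "wz": 0, "hand": 1}
    - {"x": 1, "y": -1, "z": 20, "wx": 0, "wy": 0, "wz": 0, "hand": 1}
    - {"x": 0, "y": 0, "z": 13, "wx": 0, "wy": 0, "wz": 0, "hand": 1}
    - {"x": 0, "y": 0, "z": 6, "wx": 0, "wy": 0, "wz": 0, "hand": 1}
    - {"x": 0, "y": 0, "z": 2, "wx": 0, "wy": 0, "wz": 0, "hand": 1}
    - {"x": 0, "y": 0, "z": 0, "wx": 0, "wy": 0, "wz": 0, "hand": 1}
    - {"x": 0, "y": 0, "z": 0, "wx": 0, "wy": 0, "wz": 0, "hand": 1}

```text
time: 4.45
tool_pos: [0.5178, -0.0008, 0.0203]
tool_rot: [-0.0, 3.141, 0.0]
force: [0.1, -0.2, -2.3]
grip_width: 0.034
```

```bash
python3 -c "
from h import *
plan((516,-8,17),90)"
```

```text
t 4.45 pos [517.8  -0.8  20.3] F [ 0.1 -0.2 -2.3] w 34.0 J6 -1.58 yaw 90.0
1 rows; turn/row [0.     0.0009 0.0002] total [0.    0.001 0.   ]
[ 1.8 -7.2  3.3]
```

Call:
step_arm:
  targets:
    - {"x": 0, "y": -6, "z": 0, "wx": 0, "wy": 0, "wz": 0, "hand": 1}
    - {"x": 0, "y": 0, "z": 2, "wx": 0, "wy": 0, "wz": 0, "hand": 1}
    - {"x": 0, "y": 0, "z": 1.5, "wx": 0, "wy": 0, "wz": 0, "hand": 1}
    - {"x": 0, "y": 0, "z": 0, "wx": 0, "wy": 0, "wz": 0, "hand": 1}
    - {"x": 0, "y": 0, "z": 0, "wx": 0, "wy": 0, "wz": 0, "hand": 1}

```text
time: 4.87
tool_pos: [0.5177, -0.0073, 0.0166]
tool_rot: [0.0, 3.141, -0.0]
force: [0.0, -1.5, 4.7]
grip_width: 0.0336
```

Call:
step_arm:
  targets:
    - {"x": 0, "y": 0, "z": 0, "wx": 0, "wy": 0, "wz": 0, "hand": 0}
    - {"x": 0, "y": 0, "z": 0, "wx": 0, "wy": 0, "wz": 0, "hand": 0}
    - {"x": 0, "y": 0, "z": 0, "wx": 0, "wy": 0, "wz": 0, "hand": 0}
    - {"x": 0, "y": 0, "z": 0, "wx": 0, "wy": 0, "wz": 0, "hand": 0}

```text
time: 5.2
tool_pos: [0.5172, -0.007, 0.016]
tool_rot: [-0.0, -3.141, -0.0]
force: [-0.6, 0.7, 0.4]
grip_width: 0.0585
```

```bash
python3 -c "
from h import *
plan((500,-8,200),90)"
```

```text
t 5.2 pos [517.2  -7.   16. ] F [-0.6  0.7  0.4] w 58.5 J6 -1.59 yaw 90.0
5 rows; turn/row [ 0.     -0.     -0.0001] total [ 0. -0. -0.]
[  3.4  -0.2 -36.8]
[  3.4  -0.2 -36.8]
[  3.4  -0.2 -36.8]
[  3.4  -0.2 -36.8]
[  3.4  -0.2 -36.8]
```

Call:
step_arm:
  targets:
    - {"x": 0, "y": 0, "z": -10, "wx": 0, "wy": 0, "wz": 0, "hand": 0}
    - {"x": 0, "y": 0, "z": -34, "wx": 0, "wy": 0, "wz": 0, "hand": 0}
    - {"x": 5, "y": -15, "z": -37, "wx": 0, "wy": 0, "wz": 0, "hand": 0}
    - {"x": 10, "y": -20, "z": -34, "wx": 0, "wy": 0, "wz": 0, "hand": 0}
    - {"x": 15, "y": -25, "z": -30, "wx": 0, "wy": 0, "wz": 0, "hand": 0}
    - {"x": 10, "y": -20, "z": -35, "wx": 0, "wy": 0, "wz": 0, "hand": 0}
    - {"x": 0, "y": 0, "z": 0, "wx": 0, "wy": 0, "wz": 0, "hand": 0}
    - {"x": 0, "y": 0, "z": 0, "wx": 0, "wy": 0, "wz": 0, "hand": 0}

```text
time: 5.87
tool_pos: [0.4781, -0.088, 0.1987]
tool_rot: [0.004, 3.137, -0.001]
force: [-0.3, -0.8, -1.0]
grip_width: 0.0921
```

```bash
python3 snap.py w3
```

```text
5.87 [ 0.4781 -0.088   0.1987] [-0.3 -0.8 -1. ] [ 0.03   0.052  0.034  0.007 -0.025  0.013] w 0.0921
```

View pics/w3.png

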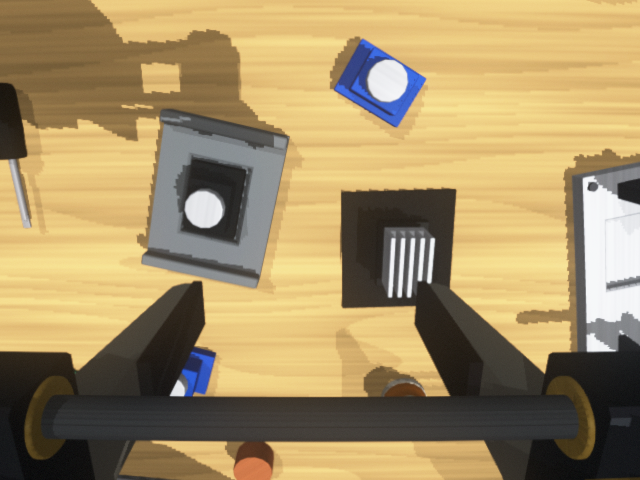

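The tray's black module has its can top at (204,209) in a pocket with corners near (192,154), (252,167), (240,241), (178,228). The blue decoys at (382,83) and (190,375) are ruled out. The finned module stands upright on the mat, fin tops at (386–434, 235–298).

Run:
```python
from h import *
import pickle
c=pickle.load(open('w3.pkl','rb'));im=cv2.imread('pics/w3.png');hsv=cv2.cvtColor(im,cv2.COLOR_BGR2HSV)
# can circle
m=((hsv[...,1]<40)&(hsv[...,2]>170)).astype(np.uint8);m2=np.zeros_like(m);m2[180:240,175:235]=m[180:240,175:235]
ce,a,b,t,k=rect(m2,.051,c);print('can',ce,a,b)
# fins
m2=np.zeros_like(m);m2[230:305,380:440]=m[230:305,380:440]
k=cv2.findNonZero(m2);w=cast(k[:,0],.047,c)*1000;print('fin at z47',cv2.minAreaRect(w.astype(np.float32)), 'expected 517.4,-7.1')
# tray
m=((hsv[...,1]<45)).astype(np.uint8);m2=np.zeros_like(m);m2[100:295,135:300]=m[100:295,135:300]
ce,a,b,t,k=rect(m2,.016,c);print('tray',ce,a,b,t)
print('tray edge pts', cast([(163,110),(289,135),(258,287),(143,260)],.030,c)*1000)
w=cast([(192,154),(252,167),(240,241),(178,228)],.016,c)*1000;print('pocket',w,w.mean(0),cv2.minAreaRect(w.astype(np.float32)))
x0,y0=120,95;cv2.imwrite('pics/c3.png',cv2.resize(im[y0:y0+200,x0:x0+200],None,fx=3,fy=3,interpolation=cv2.INTER_CUBIC))
```

```text
can [ 469.62283325 -169.41783142] 28.129165649414062 27.898670196533203
fin at z47 ((518.3197021484375, -8.172037124633789), (34.368167877197266, 49.267799377441406), 89.87078857421875) expected 517.4,-7.1
tray [ 471.37631226 -170.97097778] 134.97488403320312 103.43965911865234 -13.045303344726562
tray edge pts [[ 396.59168622 -200.30433781]
 [ 415.80688555 -104.48556265]
 [ 541.84406194 -132.8642834 ]
 [ 517.40488927 -228.83069648]]
pocket [[ 431.14962397 -184.32978257]
 [ 441.92519746 -135.817555  ]
 [ 505.1023497  -148.62478328]
 [ 493.40367134 -201.17331862]] [ 467.89521062 -167.48635987] ((467.79779052734375, -167.89630126953125), (53.83501052856445, 64.4505386352539), 77.44915008544922)
```

View pics/c3.png

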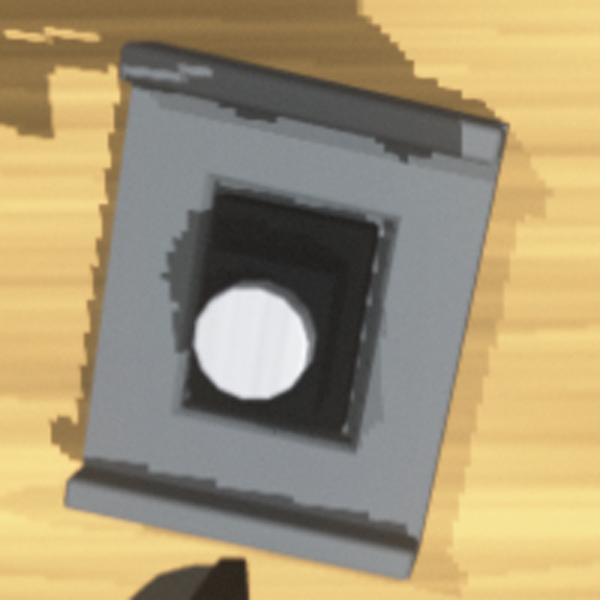

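Run:
```python
from h import *
import pickle
c=pickle.load(open('w3.pkl','rb'))
w=cast([(191,154),(253.3,167.3),(238.3,245.7),(180.7,231.7)],.016,c)*1000;print('pocket',w.round(1),w.mean(0),cv2.minAreaRect(w.astype(np.float32)))
w=cast(np.array([(133,85),(495,178),(412,535),(85,460)])/3+(120,95),.016,c)*1000;print('plate',w.round(1),w.mean(0),cv2.minAreaRect(w.astype(np.float32)))
plan((469.5,-168.5,60),77)
```

```text
pocket [[ 431.1 -185.1]
 [ 442.2 -134.8]
 [ 509.3 -150.3]
 [ 496.7 -199.1]] [ 469.83299206 -167.33521004] ((470.3231201171875, -167.3239288330078), (51.5796012878418, 68.9222183227539), 77.65261840820312)
plate [[ 406.7 -204.8]
 [ 431.8 -108.6]
 [ 534.8 -134.8]
 [ 511.6 -228.7]] [ 471.22198977 -169.24325124] ((471.0823974609375, -169.882568359375), (99.37643432617188, 107.49748992919922), 75.73485565185547)
t 5.92 pos [477.4 -87.2 197. ] F [-0.1  0.4  0. ] w 91.8 J6 -1.75 yaw 89.9
5 rows; turn/row [0.     0.0004 0.0451] total [0.    0.002 0.225]
[  1.6 -16.3  27.4]
[  0.9 -16.3  27.4]
[  0.1 -16.3  27.4]
[ -0.6 -16.3  27.4]
[ -1.4 -16.3  27.4]
```

Call:
step_arm:
  targets:
    - {"x": 1.6, "y": -16.3, "z": 20, "wx": 0, "wy": 0, "wz": 0.045, "hand": 0}
    - {"x": 1, "y": -16.3, "z": 28, "wx": 0, "wy": 0, "wz": 0.045, "hand": 0}
    - {"x": 0, "y": -16.3, "z": 30, "wx": 0, "wy": 0, "wz": 0.045, "hand": 0}
    - {"x": -0.6, "y": -16.3, "z": 30, "wx": 0, "wy": 0, "wz": 0.045, "hand": 0}
    - {"x": -1.4, "y": -16.3, "z": 29, "wx": 0, "wy": 0, "wz": 0.045, "hand": 0}
    - {"x": 0, "y": 0, "z": 10, "wx": 0, "wy": 0, "wz": 0, "hand": 0}
    - {"x": 0, "y": 0, "z": 0, "wx": 0, "wy": 0, "wz": 0, "hand": 0}
    - {"x": 0, "y": 0, "z": 0, "wx": 0, "wy": 0, "wz": 0, "hand": 0}

```text
time: 6.58
tool_pos: [0.4687, -0.1672, 0.0483]
tool_rot: [-0.351, -3.119, -0.001]
force: [0.1, 0.5, 0.4]
grip_width: 0.0916
```

```bash
python3 -c "
from h import *
plan((469.7,-168.2,20),77,n=1)"
```

```text
t 6.58 pos [ 468.7 -167.2   48.3] F [0.1 0.5 0.4] w 91.6 J6 -1.69 yaw 77.2
1 rows; turn/row [ 0.0005 -0.0026  0.0029] total [ 0.001 -0.003  0.003]
[-1.2 -0.8 28.3]
```

Call:
step_arm:
  targets:
    - {"x": -1.2, "y": -0.8, "z": 12, "wx": 0, "wy": 0, "wz": 0, "hand": 0}
    - {"x": 0, "y": 0, "z": 10, "wx": 0, "wy": 0, "wz": 0, "hand": 0}
    - {"x": 0, "y": 0, "z": 6, "wx": 0, "wy": 0, "wz": 0, "hand": 0.2}
    - {"x": 0, "y": 0, "z": 0, "wx": 0, "wy": 0, "wz": 0, "hand": 0.3}
    - {"x": 0, "y": 0, "z": 0, "wx": 0, "wy": 0, "wz": 0, "hand": 1}
    - {"x": 0, "y": 0, "z": 0, "wx": 0, "wy": 0, "wz": 0, "hand": 1}
    - {"x": 0, "y": 0, "z": 0, "wx": 0, "wy": 0, "wz": 0, "hand": 1}
    - {"x": 0, "y": 0, "z": 0, "wx": 0, "wy": 0, "wz": 0, "hand": 1}

```text
time: 7.25
tool_pos: [0.4706, -0.1694, 0.0214]
tool_rot: [0.353, 3.121, -0.0]
force: [-0.2, -0.6, 0.9]
grip_width: 0.0543
```

Call:
step_arm:
  targets:
    - {"x": 0, "y": 0, "z": 0, "wx": 0, "wy": 0, "wz": 0, "hand": 1}
    - {"x": 0, "y": 0, "z": 0, "wx": 0, "wy": 0, "wz": 0, "hand": 1}
    - {"x": 0, "y": 0, "z": 0, "wx": 0, "wy": 0, "wz": 0, "hand": 1}
    - {"x": 0, "y": 0, "z": 0, "wx": 0, "wy": 0, "wz": 0, "hand": 1}
    - {"x": 0, "y": 0, "z": 0, "wx": 0, "wy": 0, "wz": 0, "hand": 1}

```text
time: 7.67
tool_pos: [0.4704, -0.1694, 0.0211]
tool_rot: [0.353, 3.122, -0.0]
force: [-0.6, 0.2, 2.6]
grip_width: 0.0341
```

```bash
python3 -c "
from h import *
plan((514.5,200,110),101.7)"
```

```text
t 7.67 pos [ 470.4 -169.4   21.1] F [-0.6  0.2  2.6] w 34.1 J6 -1.69 yaw 77.1
10 rows; turn/row [-0.     0.    -0.043] total [-0.    0.   -0.43]
[ 3.9 37.  -8.9]
[ 2.4 37.1 -8.9]
[ 0.8 37.2 -8.9]
[-0.8 37.2 -8.9]
[-2.4 37.1 -8.9]
[-4.  37.  -8.9]
[-5.6 36.8 -8.9]
[-7.2 36.5 -8.9]
[-8.7 36.2 -8.9]
[-10.3  35.7  -8.9]
```

Call:
step_arm:
  targets:
    - {"x": 0, "y": 0, "z": -15, "wx": 0, "wy": 0, "wz": 0, "hand": 1}
    - {"x": 0, "y": 0, "z": -37, "wx": 0, "wy": 0, "wz": 0, "hand": 1}
    - {"x": 0, "y": 0, "z": -37, "wx": 0, "wy": 0, "wz": 0, "hand": 1}
    - {"x": 4, "y": 37, "z": 0, "wx": 0, "wy": 0, "wz": -0.043, "hand": 1}
    - {"x": 2.4, "y": 37, "z": 0, "wx": 0, "wy": 0, "wz": -0.043, "hand": 1}
    - {"x": 0.8, "y": 37, "z": 0, "wx": 0, "wy": 0, "wz": -0.043, "hand": 1}
    - {"x": -0.8, "y": 37, "z": 0, "wx": 0, "wy": 0, "wz": -0.043, "hand": 1}
    - {"x": -2.4, "y": 37, "z": 0, "wx": 0, "wy": 0, "wz": -0.043, "hand": 1}

```text
time: 8.33
tool_pos: [0.4916, 0.0164, 0.1098]
tool_rot: [-0.014, -3.141, 0.0]
force: [1.0, 0.3, -2.2]
grip_width: 0.0337
```

Call:
step_arm:
  targets:
    - {"x": -4, "y": 37, "z": 0, "wx": 0, "wy": 0, "wz": -0.043, "hand": 1}
    - {"x": -5.6, "y": 37, "z": 0, "wx": 0, "wy": 0, "wz": -0.043, "hand": 1}
    - {"x": -7.2, "y": 36.5, "z": 0, "wx": 0, "wy": 0, "wz": -0.043, "hand": 1}
    - {"x": -9, "y": 36, "z": 0, "wx": 0, "wy": 0, "wz": -0.043, "hand": 1}
    - {"x": -10, "y": 32, "z": 0, "wx": 0, "wy": 0, "wz": -0.043, "hand": 1}
    - {"x": 0, "y": 0, "z": 0, "wx": 0, "wy": 0, "wz": 0, "hand": 1}
    - {"x": 0, "y": 0, "z": 0, "wx": 0, "wy": 0, "wz": 0, "hand": 1}
    - {"x": 0, "y": 0, "z": 0, "wx": 0, "wy": 0, "wz": 0, "hand": 1}

```text
time: 9.0
tool_pos: [0.5138, 0.1955, 0.1094]
tool_rot: [0.322, -3.124, 0.001]
force: [-0.1, -0.3, -3.3]
grip_width: 0.0337
```

```bash
python3 -c "
from h import *
plan((515.4,200.2,40),101.7,n=2)"
```

```text
t 9.0 pos [513.8 195.5 109.4] F [-0.1 -0.3 -3.3] w 33.7 J6 -1.41 yaw 101.8
2 rows; turn/row [-0.0003 -0.0008  0.0005] total [-0.001 -0.002  0.001]
[-1.3  2.2 34.7]
[-1.3  2.2 34.7]
```

Call:
step_arm:
  targets:
    - {"x": -1.3, "y": 2.2, "z": 30, "wx": 0, "wy": 0, "wz": 0, "hand": 1}
    - {"x": -1.3, "y": 2.2, "z": 30, "wx": 0, "wy": 0, "wz": 0, "hand": 1}
    - {"x": 0, "y": 0, "z": 10, "wx": 0, "wy": 0, "wz": 0, "hand": 1}
    - {"x": 0, "y": 0, "z": 0, "wx": 0, "wy": 0, "wz": 0, "hand": 1}
    - {"x": 0, "y": 0, "z": 0, "wx": 0, "wy": 0, "wz": 0, "hand": 1}
    - {"x": 0, "y": 0, "z": 0, "wx": 0, "wy": 0, "wz": 0, "hand": 1}

```text
time: 9.5
tool_pos: [0.5171, 0.2004, 0.0412]
tool_rot: [-0.319, 3.124, 0.0]
force: [-0.3, -0.4, -2.7]
grip_width: 0.0339
```

```bash
python3 -c "
from h import *
plan((515.4,200.2,21),101.7,n=2)"
```

```text
t 9.5 pos [517.1 200.4  41.2] F [-0.3 -0.4 -2.7] w 33.9 J6 -1.41 yaw 101.7
2 rows; turn/row [ 0.0001  0.0007 -0.0002] total [ 0.     0.001 -0.   ]
[ 0.9  0.1 10.1]
[ 0.9  0.1 10.1]
```

Call:
step_arm:
  targets:
    - {"x": 1.5, "y": 0, "z": 5, "wx": 0, "wy": 0, "wz": 0, "hand": 1}
    - {"x": 0, "y": 0, "z": 5, "wx": 0, "wy": 0, "wz": 0, "hand": 1}
    - {"x": 0, "y": 0, "z": 4, "wx": 0, "wy": 0, "wz": 0, "hand": 1}
    - {"x": 0, "y": 0, "z": 3, "wx": 0, "wy": 0, "wz": 0, "hand": 1}
    - {"x": 0, "y": 0, "z": 2, "wx": 0, "wy": 0, "wz": 0, "hand": 1}
    - {"x": 0, "y": 0, "z": 1, "wx": 0, "wy": 0, "wz": 0, "hand": 1}
    - {"x": 0, "y": 0, "z": 0, "wx": 0, "wy": 0, "wz": 0, "hand": 1}
    - {"x": 0, "y": 0, "z": 0, "wx": 0, "wy": 0, "wz": 0, "hand": 1}

```text
time: 10.17
tool_pos: [0.5147, 0.2004, 0.0209]
tool_rot: [0.322, -3.125, 0.0]
force: [-4.7, -2.4, 12.5]
grip_width: 0.034
```

Height 20.9 mm against 21.1 mm at the grasp means it is seated. I'll release it and go back to the finned module, whose TCP at release was (517.3, -7.1).

Call:
step_arm:
  targets:
    - {"x": 0, "y": 0, "z": 0, "wx": 0, "wy": 0, "wz": 0, "hand": 0}
    - {"x": 0, "y": 0, "z": 0, "wx": 0, "wy": 0, "wz": 0, "hand": 0}
    - {"x": 0, "y": 0, "z": 0, "wx": 0, "wy": 0, "wz": 0, "hand": 0}
    - {"x": 0, "y": 0, "z": -8, "wx": 0, "wy": 0, "wz": 0, "hand": 0}
    - {"x": 0, "y": 0, "z": -35, "wx": 0, "wy": 0, "wz": 0, "hand": 0}
    - {"x": 0, "y": 0, "z": -38, "wx": 0, "wy": 0, "wz": 0, "hand": 0}
    - {"x": 2, "y": -10, "z": -30, "wx": 0, "wy": 0, "wz": 0.02, "hand": 0}
    - {"x": 5, "y": -30, "z": 0, "wx": 0, "wy": 0, "wz": 0.03, "hand": 0}

```text
time: 10.83
tool_pos: [0.5195, 0.1629, 0.1374]
tool_rot: [-0.244, 3.122, 0.005]
force: [1.7, -0.5, 0.3]
grip_width: 0.0852
```

```bash
python3 -c "
from h import *
plan((517.3,-7,70),90)"
```

```text
t 10.83 pos [519.5 162.9 137.4] F [ 1.7 -0.5  0.3] w 85.2 J6 -1.43 yaw 99.0
5 rows; turn/row [0.0006 0.002  0.0313] total [0.003 0.01  0.156]
[  5.9 -33.5  13.3]
[  4.8 -33.7  13.4]
[  3.7 -33.8  13.4]
[  2.6 -33.9  13.4]
[  1.5 -34.   13.5]
```

Call:
step_arm:
  targets:
    - {"x": 5.9, "y": -33, "z": 10, "wx": 0, "wy": 0, "wz": 0.031, "hand": 0}
    - {"x": 4.8, "y": -33, "z": 12, "wx": 0, "wy": 0, "wz": 0.031, "hand": 0}
    - {"x": 3.7, "y": -33, "z": 14, "wx": 0, "wy": 0, "wz": 0.031, "hand": 0}
    - {"x": 2.6, "y": -33, "z": 14, "wx": 0, "wy": 0, "wz": 0.031, "hand": 0}
    - {"x": 1.5, "y": -33, "z": 14, "wx": 0, "wy": 0, "wz": 0.031, "hand": 0}
    - {"x": 0, "y": 0, "z": 0, "wx": 0, "wy": 0, "wz": 0, "hand": 0}
    - {"x": 0, "y": 0, "z": 0, "wx": 0, "wy": 0, "wz": 0, "hand": 0}
    - {"x": 0, "y": 0, "z": 0, "wx": 0, "wy": 0, "wz": 0, "hand": 0}

```text
time: 11.5
tool_pos: [0.5127, -0.0063, 0.0674]
tool_rot: [0.001, 3.141, 0.0]
force: [0.6, -0.1, 0.1]
grip_width: 0.0918
```

```bash
python3 -c "
from h import *
plan((517.3,-7,16.5),90,n=2)"
```

```text
t 11.5 pos [512.7  -6.3  67.4] F [ 0.6 -0.1  0.1] w 91.8 J6 -1.59 yaw 89.9
2 rows; turn/row [ 0.0001  0.0002 -0.0005] total [ 0.     0.    -0.001]
[-2.3 -0.4 25.5]
[-2.3 -0.4 25.5]
```

Call:
step_arm:
  targets:
    - {"x": -4.6, "y": -0.7, "z": 18, "wx": 0, "wy": 0, "wz": 0, "hand": 0}
    - {"x": 0, "y": 0, "z": 18, "wx": 0, "wy": 0, "wz": 0, "hand": 0}
    - {"x": 0, "y": 0, "z": 10, "wx": 0, "wy": 0, "wz": 0, "hand": 0.2}
    - {"x": 0, "y": 0, "z": 4.5, "wx": 0, "wy": 0, "wz": 0, "hand": 0.3}
    - {"x": 0, "y": 0, "z": 0, "wx": 0, "wy": 0, "wz": 0, "hand": 1}
    - {"x": 0, "y": 0, "z": 0, "wx": 0, "wy": 0, "wz": 0, "hand": 1}
    - {"x": 0, "y": 0, "z": 0, "wx": 0, "wy": 0, "wz": 0, "hand": 1}
    - {"x": 0, "y": 0, "z": 0, "wx": 0, "wy": 0, "wz": 0, "hand": 1}

```text
time: 12.17
tool_pos: [0.5176, -0.007, 0.0173]
tool_rot: [0.0, 3.14, 0.0]
force: [-0.0, 0.1, 0.3]
grip_width: 0.054
```

Call:
step_arm:
  targets:
    - {"x": 0, "y": 0, "z": 0, "wx": 0, "wy": 0, "wz": 0, "hand": 1}
    - {"x": 0, "y": 0, "z": 0, "wx": 0, "wy": 0, "wz": 0, "hand": 1}
    - {"x": 0, "y": 0, "z": 0, "wx": 0, "wy": 0, "wz": 0, "hand": 1}
    - {"x": 0, "y": 0, "z": 0, "wx": 0, "wy": 0, "wz": 0, "hand": 1}
    - {"x": 0, "y": 0, "z": 0, "wx": 0, "wy": 0, "wz": 0, "hand": 1}

```text
time: 12.58
tool_pos: [0.5172, -0.0072, 0.0167]
tool_rot: [0.001, 3.141, -0.0]
force: [-0.4, -0.2, 5.8]
grip_width: 0.0336
```

```bash
python3 -c "
from h import *
plan((470,-167.5,100),77)"
```

```text
t 12.58 pos [517.2  -7.2  16.7] F [-0.4 -0.2  5.8] w 33.6 J6 -1.59 yaw 90.0
5 rows; turn/row [0.     0.0001 0.0453] total [0.    0.    0.226]
[  9.4 -32.1 -16.7]
[  8.  -32.5 -16.7]
[  6.5 -32.8 -16.7]
[  5.  -33.1 -16.7]
[  3.5 -33.2 -16.7]
```

Call:
step_arm:
  targets:
    - {"x": 0, "y": 0, "z": -15, "wx": 0, "wy": 0, "wz": 0, "hand": 1}
    - {"x": 0, "y": 0, "z": -35, "wx": 0, "wy": 0, "wz": 0, "hand": 1}
    - {"x": 10, "y": -32, "z": -15, "wx": 0, "wy": 0, "wz": 0.045, "hand": 1}
    - {"x": 8, "y": -32, "z": -5, "wx": 0, "wy": 0, "wz": 0.045, "hand": 1}
    - {"x": 7, "y": -33, "z": 0, "wx": 0, "wy": 0, "wz": 0.045, "hand": 1}
    - {"x": 5, "y": -33, "z": 0, "wx": 0, "wy": 0, "wz": 0.045, "hand": 1}
    - {"x": 3.5, "y": -33, "z": 0, "wx": 0, "wy": 0, "wz": 0.045, "hand": 1}
    - {"x": 0, "y": 0, "z": 0, "wx": 0, "wy": 0, "wz": 0, "hand": 1}

```text
time: 13.25
tool_pos: [0.4672, -0.1709, 0.0864]
tool_rot: [-0.361, -3.12, 0.002]
force: [0.3, 0.3, -1.6]
grip_width: 0.0339
```

Call:
step_arm:
  targets:
    - {"x": 0, "y": 0, "z": 0, "wx": 0, "wy": 0, "wz": 0, "hand": 1}
    - {"x": 0, "y": 0, "z": 15, "wx": 0, "wy": 0, "wz": 0, "hand": 1}
    - {"x": 0, "y": 0, "z": 15, "wx": 0, "wy": 0, "wz": 0, "hand": 1}
    - {"x": 0, "y": 0, "z": 10, "wx": 0, "wy": 0, "wz": 0, "hand": 1}
    - {"x": 0, "y": 0, "z": 0, "wx": 0, "wy": 0, "wz": 0, "hand": 1}
    - {"x": 0, "y": 0, "z": 0, "wx": 0, "wy": 0, "wz": 0, "hand": 1}

```text
time: 13.75
tool_pos: [0.4685, -0.1659, 0.046]
tool_rot: [-0.351, -3.12, -0.001]
force: [-1.0, -0.6, -1.8]
grip_width: 0.0339
```

```bash
python3 -c "
from h import *
plan((469.1,-167.8,21),77,n=1)"
```

```text
t 13.75 pos [ 468.5 -165.9   46. ] F [-1.  -0.6 -1.8] w 33.9 J6 -1.69 yaw 77.2
1 rows; turn/row [ 0.0003 -0.0017  0.0028] total [ 0.    -0.002  0.003]
[-1.  -1.7 25. ]
```

Call:
step_arm:
  targets:
    - {"x": -1, "y": -1.7, "z": 7, "wx": 0, "wy": 0, "wz": 0, "hand": 1}
    - {"x": 0, "y": 0, "z": 5, "wx": 0, "wy": 0, "wz": 0, "hand": 1}
    - {"x": 0, "y": 0, "z": 0, "wx": 0, "wy": 0, "wz": 0, "hand": 1}
    - {"x": 0, "y": 0, "z": 0, "wx": 0, "wy": 0, "wz": 0, "hand": 1}
    - {"x": 0, "y": 0, "z": 0, "wx": 0, "wy": 0, "wz": 0, "hand": 1}

```text
time: 14.17
tool_pos: [0.4695, -0.1687, 0.0346]
tool_rot: [0.353, 3.122, -0.0]
force: [-0.6, 0.3, -2.0]
grip_width: 0.0341
```

```bash
python3 -c "
from h import *
plan((469.1,-167.8,21),77,n=1)"
```

```text
t 14.17 pos [ 469.5 -168.7   34.6] F [-0.6  0.3 -2. ] w 34.1 J6 -1.69 yaw 77.1
1 rows; turn/row [-0.      0.0001  0.0015] total [-0.     0.     0.002]
[ 0.6  0.8 13.6]
```

Call:
step_arm:
  targets:
    - {"x": 0.5, "y": 0.6, "z": 4, "wx": 0, "wy": 0, "wz": 0, "hand": 1}
    - {"x": 0, "y": 0, "z": 3, "wx": 0, "wy": 0, "wz": 0, "hand": 1}
    - {"x": 0, "y": 0, "z": 3, "wx": 0, "wy": 0, "wz": 0, "hand": 1}
    - {"x": 0, "y": 0, "z": 2, "wx": 0, "wy": 0, "wz": 0, "hand": 1}
    - {"x": 0, "y": 0, "z": 1.5, "wx": 0, "wy": 0, "wz": 0, "hand": 1}
    - {"x": 0, "y": 0, "z": 0.5, "wx": 0, "wy": 0, "wz": 0, "hand": 1}
    - {"x": 0, "y": 0, "z": 0, "wx": 0, "wy": 0, "wz": 0, "hand": 1}
    - {"x": 0, "y": 0, "z": 0, "wx": 0, "wy": 0, "wz": 0, "hand": 1}

```text
time: 14.83
tool_pos: [0.4689, -0.1679, 0.0207]
tool_rot: [-0.353, -3.121, -0.0]
force: [-2.1, 1.2, 4.5]
grip_width: 0.034
```

Call:
step_arm:
  targets:
    - {"x": 0, "y": 0, "z": 0, "wx": 0, "wy": 0, "wz": 0, "hand": 0}
    - {"x": 0, "y": 0, "z": 0, "wx": 0, "wy": 0, "wz": 0, "hand": 0}
    - {"x": 0, "y": 0, "z": 0, "wx": 0, "wy": 0, "wz": 0, "hand": 0}
    - {"x": 0, "y": 0, "z": -8, "wx": 0, "wy": 0, "wz": 0, "hand": 0}
    - {"x": 0, "y": 0, "z": -35, "wx": 0, "wy": 0, "wz": 0, "hand": 0}
    - {"x": 0, "y": 0, "z": -40, "wx": 0, "wy": 0, "wz": 0, "hand": 0}
    - {"x": 0, "y": 15, "z": -38, "wx": 0, "wy": 0, "wz": 0, "hand": 0}
    - {"x": 0, "y": 20, "z": -35, "wx": 0, "wy": 0, "wz": 0, "hand": 0}

```text
time: 15.5
tool_pos: [0.4768, -0.1343, 0.1792]
tool_rot: [0.356, 3.12, -0.001]
force: [1.5, 0.4, -0.3]
grip_width: 0.0851
```

Call:
step_arm:
  targets:
    - {"x": 0, "y": 35, "z": -20, "wx": 0, "wy": 0, "wz": 0, "hand": 0}
    - {"x": 0, "y": 38, "z": -15, "wx": 0, "wy": 0, "wz": 0, "hand": 0}
    - {"x": 0, "y": 38, "z": -15, "wx": 0, "wy": 0, "wz": 0, "hand": 0}
    - {"x": 0, "y": 38, "z": -15, "wx": 0, "wy": 0, "wz": 0, "hand": 0}
    - {"x": 0, "y": 0, "z": 0, "wx": 0, "wy": 0, "wz": 0, "hand": 0}
    - {"x": 0, "y": 0, "z": 0, "wx": 0, "wy": 0, "wz": 0, "hand": 0}
    - {"x": 0, "y": 0, "z": 0, "wx": 0, "wy": 0, "wz": 0, "hand": 0}

```text
time: 16.08
tool_pos: [0.5097, 0.0112, 0.2415]
tool_rot: [-0.351, -3.122, 0.001]
force: [-0.1, 0.2, 0.2]
grip_width: 0.092
```

```bash
python3 snap.py w4
python3 - <<'E'
import sys;sys.argv=['','top1','top']
exec(open('snap.py').read())
E
python3 - <<'E'
from h import *
import pickle
# tab along cradle's vertical plane, from the first top & scene pictures
p=np.array([514.5,199.5]);t=np.radians(11.7);d=np.array([np.cos(t),np.sin(t)]);h=p+92*d
print('hinge',h)
ct=get_calibration('top')
cs=get_calibration('scene')
for th in np.arange(1.6,2.05,.05):
    q=lambda r:np.r_[(h-r*np.cos(th)*d)/1000,.06+r*np.sin(th)/1000]
    print(round(th,2),q(.166*1000).round(3),proj([q(166),q(175)],ct).round(1).tolist(),proj([q(166),q(175)],cs).round(1).tolist())
E
```

```text
16.08 [0.5097 0.0112 0.2415] [-0.1  0.2  0.2] [-0.03   0.008  0.014 -0.001 -0.003  0.001] w 0.092
16.13 [0.5095 0.0106 0.2411] [-0.1 -0.2 -0.2] [-0.019  0.006  0.006  0.002 -0.     0.003] w 0.092
hinge [604.58849858 218.15643117]
1.6 [0.609 0.219 0.226] [[206.5, 210.3], [205.6, 209.5]] [[410.1, 282.8], [410.9, 280.6]]
1.65 [0.617 0.221 0.225] [[205.8, 206.7], [204.9, 205.7]] [[408.2, 286.9], [408.9, 284.9]]
1.7 [0.626 0.222 0.225] [[205.2, 203.3], [204.2, 202.0]] [[406.3, 291.1], [406.8, 289.4]]
1.75 [0.634 0.224 0.223] [[204.6, 199.8], [203.6, 198.4]] [[404.3, 295.5], [404.7, 294.0]]
1.8 [0.642 0.226 0.222] [[204.0, 196.5], [203.0, 194.8]] [[402.3, 299.9], [402.6, 298.7]]
1.85 [0.649 0.227 0.22 ] [[203.5, 193.3], [202.4, 191.4]] [[400.3, 304.4], [400.5, 303.5]]
1.9 [0.657 0.229 0.217] [[203.0, 190.1], [202.0, 188.1]] [[398.3, 308.9], [398.3, 308.3]]
1.95 [0.665 0.231 0.214] [[202.6, 187.1], [201.5, 184.9]] [[396.2, 313.5], [396.1, 313.2]]
2.0 [0.672 0.232 0.211] [[202.3, 184.2], [201.2, 181.8]] [[394.2, 318.1], [394.0, 318.1]]
```

View pics/w4.png

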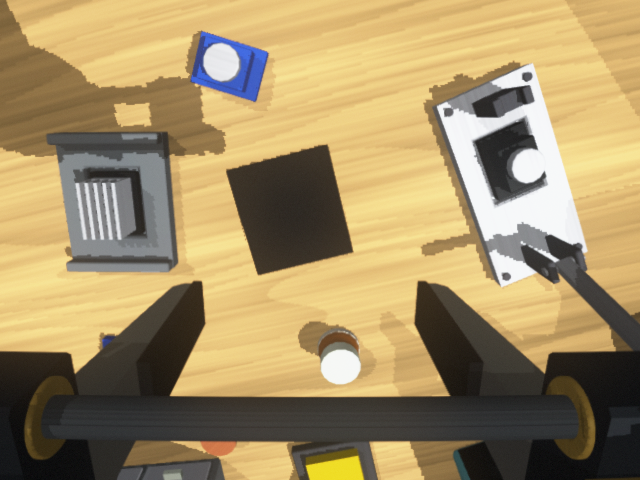

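The finned module sits in the tray pocket at (110,205). The canned module sits upright in the cradle with its can at (525,167). The mat is empty, and the bystanders and blue decoys look unmoved. The bar still leans back from (560,265). The top picture puts its tab at θ≈1.9, world ≈(657,229,217). Next I go over the bar to its back side with the fingers shut.

```bash
python3 -c "
from h import *
plan((700.5,238,295),101.7,n=10)"
```

```text
t 16.18 pos [509.4  10.3 240.9] F [-0.   0.4 -0.2] w 91.6 J6 -1.33 yaw 77.0
10 rows; turn/row [-0.     -0.0001 -0.0431] total [-0.    -0.001 -0.431]
[-13.5  26.5  -5.4]
[-14.6  25.9  -5.4]
[-15.7  25.2  -5.4]
[-16.8  24.5  -5.4]
[-17.8  23.8  -5.4]
[-18.9  23.   -5.4]
[-19.8  22.1  -5.4]
[-20.8  21.3  -5.4]
[-21.7  20.4  -5.4]
[-22.5  19.4  -5.4]
```

Call:
step_arm:
  targets:
    - {"x": -13.5, "y": 26.5, "z": -20, "wx": 0, "wy": 0, "wz": -0.043, "hand": 1}
    - {"x": -14.6, "y": 26, "z": -20, "wx": 0, "wy": 0, "wz": -0.043, "hand": 1}
    - {"x": -15.7, "y": 25, "z": -14, "wx": 0, "wy": 0, "wz": -0.043, "hand": 1}
    - {"x": -16.8, "y": 24.5, "z": 0, "wx": 0, "wy": 0, "wz": -0.043, "hand": 1}
    - {"x": -17.8, "y": 24, "z": 0, "wx": 0, "wy": 0, "wz": -0.043, "hand": 1}
    - {"x": -19, "y": 23, "z": 0, "wx": 0, "wy": 0, "wz": -0.043, "hand": 1}
    - {"x": -20, "y": 22, "z": 0, "wx": 0, "wy": 0, "wz": -0.043, "hand": 1}
    - {"x": -21, "y": 21, "z": 0, "wx": 0, "wy": 0, "wz": -0.043, "hand": 1}

```text
time: 16.85
tool_pos: [0.6641, 0.1926, 0.2945]
tool_rot: [0.186, -3.135, 0.001]
force: [0.6, -0.5, 0.1]
grip_width: 0.0406
```

Call:
step_arm:
  targets:
    - {"x": -22, "y": 20, "z": 0, "wx": 0, "wy": 0, "wz": -0.043, "hand": 1}
    - {"x": -22.5, "y": 19.5, "z": 0, "wx": 0, "wy": 0, "wz": -0.043, "hand": 1}
    - {"x": 0, "y": 0, "z": 0, "wx": 0, "wy": 0, "wz": 0, "hand": 1}
    - {"x": 0, "y": 0, "z": 0, "wx": 0, "wy": 0, "wz": 0, "hand": 1}
    - {"x": 0, "y": 0, "z": 0, "wx": 0, "wy": 0, "wz": 0, "hand": 1}

```text
time: 17.27
tool_pos: [0.7015, 0.2369, 0.2945]
tool_rot: [0.318, -3.124, 0.001]
force: [-0.3, -0.8, -0.4]
grip_width: 0.0072
```

```bash
python3 -c "
from h import *
plan((700.5,238,190),101.7,n=4)
c=get_calibration('wrist')
th=1.9;p=np.array([514.5,199.5]);t=np.radians(11.7);d=np.array([np.cos(t),np.sin(t)]);h=p+92*d
print(proj([np.r_[(h-166*np.cos(th)*d)/1000,.06+.166*np.sin(th)]],c))"; python3 snap.py w5
```

```text
t 17.27 pos [701.5 236.9 294.5] F [-0.3 -0.8 -0.4] w 7.2 J6 -1.45 yaw 101.6
4 rows; turn/row [-0.0002 -0.0005 -0.0004] total [-0.001 -0.002 -0.002]
[ 0.1  0.3 26.1]
[ 0.2  0.3 26.1]
[ 0.2  0.3 26.1]
[ 0.2  0.3 26.1]
[[313.02758418 174.59557425]]
17.27 [0.7015 0.2369 0.2945] [-0.3 -0.8 -0.4] [-0.005 -0.023  0.009  0.     0.001  0.001] w 0.0072
```

View pics/w5.png

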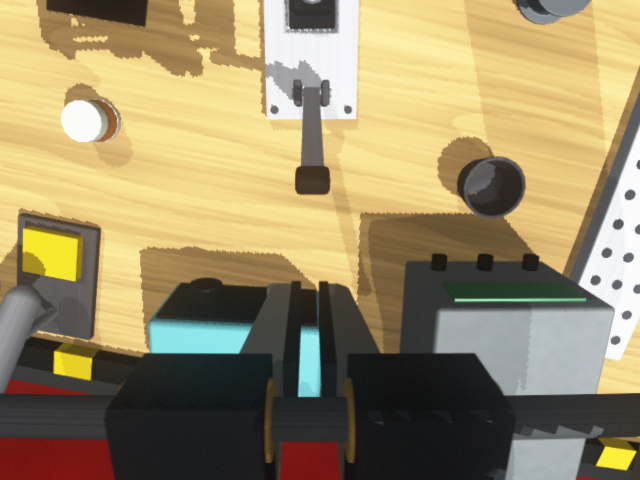

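The tab is at (313,180), within 6 px of the 1.9 rad prediction, and the fingers are clear behind it. Now I descend behind the tab.

Call:
step_arm:
  targets:
    - {"x": 0, "y": 0.5, "z": 26, "wx": 0, "wy": 0, "wz": 0, "hand": 1}
    - {"x": 0, "y": 0.5, "z": 26, "wx": 0, "wy": 0, "wz": 0, "hand": 1}
    - {"x": 0, "y": 0, "z": 26, "wx": 0, "wy": 0, "wz": 0, "hand": 1}
    - {"x": 0, "y": 0, "z": 26, "wx": 0, "wy": 0, "wz": 0, "hand": 1}
    - {"x": 0, "y": 0, "z": 0, "wx": 0, "wy": 0, "wz": 0, "hand": 1}
    - {"x": 0, "y": 0, "z": 0, "wx": 0, "wy": 0, "wz": 0, "hand": 1}

```text
time: 17.82
tool_pos: [0.7006, 0.2383, 0.191]
tool_rot: [0.319, -3.123, 0.001]
force: [0.3, 0.1, 0.4]
grip_width: 0.0009
```

```bash
cat > bar.py <<'E'
from h import *
p=np.array([514.5,199.7]);t=np.radians(11.7);d=np.array([np.cos(t),np.sin(t)])
s=arm.read_state();q=s['tool_pos']*1000;dd=(q[:2]-p)@d;nn=(q[:2]-p)@np.array([-d[1],d[0]])
print('t',s['time'],'d',dd.round(1),'n',nn.round(1),'z',q[2].round(1),'F',s['force'].round(1),Ro.from_rotvec(s['tool_rot']).as_matrix()[:,0].round(2))
# TCP way points: corner at r on back face, +10 in d
r=150
for th in np.arange(1.5,-.01,-.1):
    x=92-r*np.cos(th)+6*np.sin(th)+10;z=60+r*np.sin(th)+6*np.cos(th)
    print(round(th,2),round(x,1),round(z,1))
E
python3 bar.py
```

```text
t 17.8167 d 190.0 n 0.1 z 191.0 F [0.3 0.1 0.4] [-0.98 -0.2   0.  ]
1.5 97.4 210.0
1.4 82.4 208.8
1.3 67.7 206.1
1.2 53.2 202.0
1.1 39.3 196.4
1.0 26.0 189.5
0.9 13.5 181.2
0.8 1.8 171.8
0.7 -8.9 161.2
0.6 -18.4 149.6
0.5 -26.8 137.2
0.4 -33.8 123.9
0.3 -39.5 110.1
0.2 -43.8 95.7
0.1 -46.7 80.9
-0.0 -48.0 66.0
```

Call:
step_arm:
  targets:
    - {"x": 15, "y": 0, "z": 0, "wx": 0, "wy": 0, "wz": 0, "hand": 1}
    - {"x": 15, "y": 0, "z": 0, "wx": 0, "wy": 0, "wz": 0, "hand": 1}
    - {"x": 15, "y": 0, "z": 0, "wx": 0, "wy": 0, "wz": 0, "hand": 1}
    - {"x": 15, "y": 0, "z": 0, "wx": 0, "wy": 0, "wz": 0, "hand": 1}
    - {"x": 15, "y": 0, "z": 0, "wx": 0, "wy": 0, "wz": 0, "hand": 1}
    - {"x": 15, "y": 0, "z": 0, "wx": 0, "wy": 0, "wz": 0, "hand": 1}
    - {"x": 15, "y": 0, "z": 0, "wx": 0, "wy": 0, "wz": 0, "hand": 1}
    - {"x": 15, "y": 0, "z": 0, "wx": 0, "wy": 0, "wz": 0, "hand": 1}

```text
time: 18.48
tool_pos: [0.585, 0.2152, 0.1946]
tool_rot: [-0.319, 3.121, 0.002]
force: [0.9, 0.2, -1.1]
grip_width: 0.0003
```

```bash
python3 bar.py|head -1
```

```text
t 18.4833 d 72.2 n 0.9 z 194.6 F [ 0.9  0.2 -1.1] [-0.98 -0.2  -0.  ]
```

Call:
step_arm:
  targets:
    - {"x": 15, "y": -0.3, "z": 1, "wx": 0, "wy": 0, "wz": 0, "hand": 1}
    - {"x": 15, "y": -0.3, "z": 1, "wx": 0, "wy": 0, "wz": 0, "hand": 1}
    - {"x": 15, "y": 0, "z": 2, "wx": 0, "wy": 0, "wz": 0, "hand": 1}
    - {"x": 12.5, "y": 0, "z": 8, "wx": 0, "wy": 0, "wz": 0, "hand": 1}
    - {"x": 11.7, "y": 0, "z": 9.5, "wx": 0, "wy": 0, "wz": 0, "hand": 1}
    - {"x": 10.7, "y": 0, "z": 10.6, "wx": 0, "wy": 0, "wz": 0, "hand": 1}
    - {"x": 9.5, "y": 0, "z": 11.6, "wx": 0, "wy": 0, "wz": 0, "hand": 1}
    - {"x": 8.4, "y": 0, "z": 12.4, "wx": 0, "wy": 0, "wz": 0, "hand": 1}

```text
time: 19.15
tool_pos: [0.4897, 0.195, 0.1379]
tool_rot: [-0.319, 3.121, 0.002]
force: [-0.3, -0.4, 0.6]
grip_width: 0.0008
```

```bash
python3 bar.py|head -1
```

```text
t 19.15 d -25.2 n 0.5 z 137.9 F [-0.3 -0.4  0.6] [-0.98 -0.2  -0.  ]
```

Call:
step_arm:
  targets:
    - {"x": 8, "y": 0, "z": 13.5, "wx": 0, "wy": 0, "wz": 0, "hand": 1}
    - {"x": 6, "y": 0, "z": 14, "wx": 0, "wy": 0, "wz": 0, "hand": 1}
    - {"x": 4, "y": 0, "z": 14, "wx": 0, "wy": 0, "wz": 0, "hand": 1}
    - {"x": 3, "y": 0, "z": 14, "wx": 0, "wy": 0, "wz": 0, "hand": 1}
    - {"x": 1, "y": 0, "z": 8, "wx": 0, "wy": 0, "wz": 0, "hand": 1}
    - {"x": 0, "y": 0, "z": 4, "wx": 0, "wy": 0, "wz": 0, "hand": 1}
    - {"x": 0, "y": 0, "z": 2, "wx": 0, "wy": 0, "wz": 0, "hand": 1}
    - {"x": 0, "y": 0, "z": 0, "wx": 0, "wy": 0, "wz": 0, "hand": 1}

```text
time: 19.82
tool_pos: [0.4679, 0.1906, 0.0666]
tool_rot: [-0.321, 3.124, 0.001]
force: [-0.1, -0.7, 0.6]
grip_width: 0.0005
```

```bash
python3 bar.py|head -1
```

```text
t 19.8167 d -47.5 n 0.6 z 66.6 F [-0.1 -0.7  0.6] [-0.98 -0.2  -0.  ]
```

Call:
step_arm:
  targets:
    - {"x": 0, "y": 0, "z": 1, "wx": 0, "wy": 0, "wz": 0, "hand": 1}
    - {"x": 0, "y": 0, "z": 1, "wx": 0, "wy": 0, "wz": 0, "hand": 1}
    - {"x": 0, "y": 0, "z": 1, "wx": 0, "wy": 0, "wz": 0, "hand": 1}
    - {"x": 0, "y": 0, "z": 0, "wx": 0, "wy": 0, "wz": 0, "hand": 1}
    - {"x": 0, "y": 0, "z": 0, "wx": 0, "wy": 0, "wz": 0, "hand": 1}

```text
time: 20.23
tool_pos: [0.468, 0.1908, 0.065]
tool_rot: [-0.321, 3.123, 0.001]
force: [-5.1, -2.5, 22.7]
grip_width: 0.0004
```

There is firm contact (22.7 N) at z = 65.0 mm, exactly the closed bar's top. I'll lift clear and check.

Call:
step_arm:
  targets:
    - {"x": 0, "y": 0, "z": -8, "wx": 0, "wy": 0, "wz": 0, "hand": 1}
    - {"x": 0, "y": 0, "z": -35, "wx": 0, "wy": 0, "wz": 0, "hand": 1}
    - {"x": 0, "y": 0, "z": -38, "wx": 0, "wy": 0, "wz": 0, "hand": 1}
    - {"x": 0, "y": -30, "z": -25, "wx": 0, "wy": 0, "wz": 0, "hand": 1}
    - {"x": 0, "y": -30, "z": -25, "wx": 0, "wy": 0, "wz": 0, "hand": 1}
    - {"x": -5, "y": -30, "z": -20, "wx": 0, "wy": 0, "wz": 0, "hand": 1}
    - {"x": 0, "y": 0, "z": 0, "wx": 0, "wy": 0, "wz": 0, "hand": 1}
    - {"x": 0, "y": 0, "z": 0, "wx": 0, "wy": 0, "wz": 0, "hand": 1}

```text
time: 20.9
tool_pos: [0.4915, 0.1024, 0.2156]
tool_rot: [-0.317, 3.122, 0.001]
force: [0.2, 1.0, -0.5]
grip_width: 0.0008
```

```bash
python3 snap.py w6
python3 - <<'E'
from h import *
import pickle
c=pickle.load(open('w6.pkl','rb'))
p=np.array([514.5,199.5]);t=np.radians(11.7);d=np.array([np.cos(t),np.sin(t)])
for z in(.06,.075):print('tab end if closed / 15mm high',proj([np.r_[(p-83*d)/1000,z]],c))
E
```

```text
20.9 [0.4915 0.1024 0.2156] [ 0.2  1.  -0.5] [ 0.038  0.029  0.039  0.011 -0.012  0.018] w 0.0008
tab end if closed / 15mm high [[429.85378388 165.50079457]]
tab end if closed / 15mm high [[435.46334464 167.91605513]]
```

View pics/w6.png

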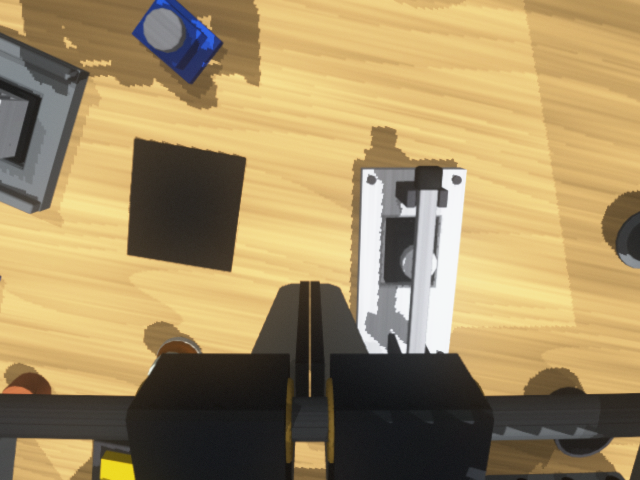

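The bar lies in the catch over the canned module. Its tab end is at (429,166), against a predicted (430,166.5) when fully closed. The arm is clear of everything.

```bash
python3 -c "
from workcell import arm
print(arm.hand_in())"
```

```text
the job is handed in; nothing more can be done
None
```

The swap is done and handed in at about 21 s. The finned module is in the tray's pocket, by way of the mat, and the module with the round can is in the cradle. The clamp bar is pushed over and pressed down into its catch.

**Seating:** Both modules were released at their seated heights, with the tool at 20.9 mm and 20.7 mm against about 21 mm expected. A picture before closing the bar showed both upright in their pockets.

**Bar:** I pressed it to 22.7 N, and it stopped at 65.0 mm, the height of its top when closed. The last picture shows the tab end within about 1 px of where it should be when closed.

**Other checks:** The mat is empty, and the arm was clear of everything when I handed in. The bystanders and the blue look-alikes looked unmoved in the pictures, but I didn't measure each one.

**Disagreements:** Camera and tool positions differed by about 1 mm, within tolerance. The first move calls were refused for missing keys and moved nothing. I viewed 10 pictures.

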